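# Clip the sharpening stone into its bench holder

## Robot

A 6-joint arm with a two-finger parallel gripper is mounted at the origin on a cart in front of the work surface, level with it; the furniture and walls round the work are solid. World frame = base frame: x ahead of the robot, y to its left, z up, the work surface at z = 0. Lengths are in m, angles in rad, forces in N, time in s.
With the tool pointing down it reaches from about 0.3 to 0.875 m from the base axis. Payload 6.4 kg.
Tool frame: the origin (TCP) lies between the finger pads; the fingertips stand 11 mm ahead of it and the grasp point (between the pads) lies 8 mm behind it (ctrl.tcp_to_tips is the distance from the TCP to the fingertips, in m); x points along the fingers, z is the direction in which the jaws open and shut, and the axes are right-handed (so a half turn about x gives the same grasp; the last joint's range is limited). The gripper opens to 85 mm and grips with 20 to 120 N. Pads are 22 mm wide; open, the fingers measure 114 mm over their backs; the gripper's body (76 mm by 85 mm) begins 54 mm behind the grasp point. The pads swing forward as they close: fully open they stand 13 mm farther back than shut.
Start: joints at [1.039, 0.181, 1.607, -0, 1.354, -0.206], TCP at [0.184, 0.545, 0.242] pointing down, gripper open.
Joint ranges: [-2.99, 2.99], [-0.89, 2.07], [0.3, 2.58], [-1.14, 4.28], [0, 2.63], [-3.12, 3.12]. Speed limits (rad/s): [2.57, 2.57, 3.01, 3.14, 3.14, 3.14].

## Interface

Orientations are given as a unit quaternion [w, x, y, z].
In Python, from bench import ctrl, eyes, hand_in gives the robot as it stands. The module is installed in compiled form; this text tells all that it offers.
- The arm moves only by the tool step_arm, never from a script. Its arguments are lists of equal length, an entry for each row: "xyz": the shift along the world's x, y, z in mm, a list of three; "spin": the turn about the world's z in rad; "fingers": the opening in per cent of the stroke, from 0 (shut) to 100 (fully open). A call has 1 to 10 rows; each row is the pose to reach, as a shift and turn from the pose commanded when the call began; what a row does not reach only later rows make up. A row lasts 1/10 s, in which the tool goes at most 50 mm and 8.59 degrees, less where a joint would pass 70% of its speed; a pose out of reach is approached as far as the arm can. A call with a gripper value outside its range is refused whole. The fingers move at their own pace and stop on an object; the grip force is fixed at half the most. Time passes only in rows, so rows that repeat a pose let the fingers close. It gives the time, the measured TCP pose, the force and the opening at its end, in the units of the state.
- ctrl.get_obs(): the state, without advancing time (a new reading comes with each control period).
- eyes.camera(name): name is "side" or "top"; returns the picture (480x640x3 uint8, red, green, blue); there is no depth.
- eyes.camera_model(name): a dict with "vertical_fov" (degrees; the focal length in pixels is half the picture's height over the tangent of half this angle, whatever the lens; pixels are square), "cx", "cy" (the principal point, pixels), "dist_coeffs" ([k1, k2, p1, p2, k3] as OpenCV has them; the pictures are not rectified), "pose" (4x4, takes a point from camera to world coordinates). Camera axes: x right, y up, looking along -z (the intrinsics and any distortion apply to the point x, -y, -z); pixel columns grow to the right and rows downward; lengths in m; the calibration is good to about 2 mm. A picture is of the moment at which its call begins. camera_model takes no time and is no camera call.
- hand_in(): hands the job in, once; it reports no verdict.
The state is a dict: "time_s": time; "q": joint angles; "dq": joint speeds; "joint_efforts": joint torques, N m; "eef_pos": TCP position; "eef_rot": TCP orientation; "wrist_force": force on the tool from outside, world axes, zero at the start; "torque": the same for the moment, N m; "opening": opening from 0.0 (shut) to 1.0 (fully open).
Only numpy, scipy, OpenCV 4.12 (cv2) and the standard library are available. Lean on these libraries where they do the work, as an engineer would, in place of code of your own. Each camera call takes 0.05 s, during which the arm holds its last target.

## Task

Get the sharpening stone ready for the chisel and the plane: put the offcut that was left on the stone holder into the scrap box, then take the stone with the aluminium backing plate out of the drying rack and press it, abrasive side up, down between the holder's two spring clips until both clips have snapped over the plate's bevelled ends and the plate lies flat on the pad. It stands on edge in the rack, so lay it flat on the bench and take it again across its width before you press it home. Leave the plain stone in the rack, and the chisel and the plane where they are.

Things in the scene. Friction and masses are not known exactly. Their poses are not given: they have to be found in the camera images.
- offcut_centre (a point): centre of the pine offcut, a block 44 x 90 x 35 mm (along its x, y, z) that lies flat on the holder, its length roughly along the holder's; loose, 0.11 kg
- holder_bed (a point): centre of the top of the smooth black pad (136 x 46 mm) of the stone holder, a dark wooden block fixed to the bench; the pad is 22 mm above the bench. x runs along the holder (to the far clip), y across, z up. The block is 172 mm long and 58 mm wide, its foot board 156 x 84 mm and 10 mm high. A spring clip stands at each end. The plate lies on the pad when home
- clip_near_bead (a point): innermost point of the steel leaf-spring clip at the holder's -x end: the middle of its inward bead, 76 mm from the pad's centre and 12 mm above the pad when empty. The clip is 40 mm wide and rises to 23 mm above the pad, flaring outward above the bead, to 82 mm from the centre
- clip_far_bead (a point): the same for the clip at the +x end. Set down between the clips the plate rests on the two flares and centres itself, its bare face some 12 mm above the pad; pressed straight down with about 10 to 15 N in all it spreads each bead by 4 to 5 mm, then snaps down onto the pad and the beads close over its upper bevels
- clip_near (a joint): outward swing of the spring clip at the holder's -x end, rad: 0 empty, about 0.15 at the widest while the plate passes, about 0.06 when snapped over the plate's bevel; springs back
- clip_far (a joint): the same for the clip at the holder's +x end
- stone_centre (a point): centre of the stone to mount, 160 x 50 x 28 mm (x, y, z), 0.45 kg: an aluminium plate 160 x 50 x 12 mm with bevelled short ends (151 mm long at its bare face, 160 mm 8 mm up), and on it a dark abrasive block 136 x 50 x 16 mm. z points out of the abrasive face. At the start it stands on its long edge in an outer slot of the rack, y vertical
- stone_back (a point): centre of the stone's bare plate face, 14 mm from its centre on the -z side. Set on its edge on the bench the stone stands by itself (28 mm wide, 50 mm high) and falls flat when leaned over by more than about 30 degrees; leaned toward this face it lands abrasive up
- plain_stone_centre (a point): centre of the plain stone, 126 x 50 x 28 mm, shorter, with square ends and no metal plate, standing on edge in the other outer slot of the rack; leave it
- rack: wooden drying rack fixed to the bench, 110 mm long (x) and 155 mm across (y); origin at the centre of its underside, z up. Its slots run along x and are 46 mm apart (y = -46, 0, +46 mm), the stones stand on its board 8 mm above the bench, and the ribs between the slots rise to 28 mm; stones top out at 58 mm
- scrap_box_in (a point): centre of the inner floor of the open plywood scrap box, fixed to the bench; inside 158 mm (x) by 198 mm (y), walls 6 mm thick, rim 62 mm above the bench, floor 6 mm. A wooden wedge 36 x 120 x 26 mm lies in it along the +x wall
- chisel: wood chisel, 264 mm long, lying on the bench beyond the rack; origin under its middle, length along its y; leave it
- plane: block plane, 52 x 162 x 56 mm, standing on the bench beyond the holder; origin under its middle, length along its y; leave it
Things that resemble listed ones, but are neither listed nor needed, are in the scene too. What is shaped like the part that bears stone_centre but purple is not meant.

How it is judged:
On the way, in this order (a step that is already met when the one before it is completed fails the run):
1. the offcut is in the scrap box (x of offcut_centre in the frame of scrap_box_in between -0.08 and 0.08 m and y of offcut_centre in the frame of scrap_box_in between -0.1 and 0.1 m and z of offcut_centre in the frame of scrap_box_in below 0.06 m), for 0.2 s.
2. the stone has been laid flat on the bench, abrasive side up, and let go (z of stone_centre in the frame of holder_bed below -0.004 m and angle between stone_centre's own z axis and vertical below 0.1 rad and contact force between the fingers and stone below 0.2 N), for 0.2 s.
3. the stone lies on the holder's pad, abrasive side up, with both clips snapped over its plate (horizontal distance between stone_centre and holder_bed below 0.009 m and z of stone_centre in the frame of holder_bed below 0.0162 m and angle between stone_centre's own z axis and vertical below 0.035 rad and value of joint each of clip_near, clip_far below 0.15 rad), for 0.2 s.
At the end, for the whole second after the job is handed in: The offcut lies in the scrap box. The stone lies on the holder's pad, abrasive side up, centred within 9 mm, plate down to within about 2 mm of the pad, level within 2 degrees and in line with the holder within 4 degrees, with both spring clips snapped over its bevelled ends; all at rest (all of step 1 and all of step 3 and z of stone_centre in the frame of holder_bed above 0.011 m and angle between the x axis of stone_centre and the x axis of holder_bed, either way round below 0.07 rad and linear speed of each of stone, offcut below 0.02 m/s); the robot touches nothing.
It fails at once if the plain stone is moved by more than 20 mm (distance of plain_stone_centre from where it was at the start of the episode above 0.02 m).
It fails at once if the chisel is moved by more than 30 mm (distance of chisel from where it was at the start of the episode above 0.03 m).
It fails at once if the plane is moved by more than 30 mm (distance of plane from where it was at the start of the episode above 0.03 m).
It also fails if it takes over 61 s, if anything falls off the work surface, if the arm or the gripper's body presses on something with over 40 N, if the wrist force passes 120 N, or if a joint passes its speed limit or range.

## Working session

There is one attempt and no reset: what is moved stays moved. The work goes in short steps, Python scripts to look and compute and a tool call to move; the robot and the scene stay as the last step left them, time stands still between calls to the robot, and variables do not carry over. Pictures are saved under pics/ and viewed, and the job is handed in when it is done.

Besides the shell and the picture viewer there is one more tool, called after "Call:" as name(argument=value, ...) on one line, values as JSON. step_arm: Moves the arm, as the interface text tells. Its arguments: {"type":"object","properties":{"xyz":{"type":"array"},"spin":{"type":"array"},"fingers":{"type":"array"}},"required":["xyz","spin","fingers"]}

```bash
mkdir -p pics; ls; python3 - <<'E'
from bench import ctrl, eyes
import cv2, numpy as np
np.set_printoptions(precision=4,suppress=True)
print(ctrl.get_obs()); print(ctrl.tcp_to_tips)
for n in ("side","top"):
    print(eyes.camera_model(n))
    cv2.imwrite(f"pics/{n}0.png",eyes.camera(n)[:,:,::-1])
E
```

```text
pics
{'time_s': 0.0, 'q': array([ 1.0387,  0.1815,  1.608 ,  0.    ,  1.3538, -0.2064]), 'dq': array([ 0.0023,  0.0001,  0.0005, -0.0005,  0.0015,  0.0006]), 'joint_efforts': array([ -0.0006, -44.4879, -35.1331,  -0.0006,   0.0097,   0.    ]), 'eef_pos': array([0.1837, 0.5443, 0.2414]), 'eef_rot': array([ 0.5739, -0.4126,  0.575 ,  0.412 ]), 'wrist_force': array([-0.0018,  0.2736, -0.1759]), 'torque': array([ 0.0011,  0.0968, -0.043 ]), 'opening': 1.000536057227072}
0.011
{'vertical_fov': 44.83018454349581, 'cx': 318.0994589607181, 'cy': 227.2040896406129, 'dist_coeffs': array([-0.0079,  0.    ,  0.    ,  0.    ,  0.    ]), 'pose': array([[-0.9996, -0.0009,  0.0287,  0.594 ],
       [ 0.0264, -0.4231,  0.9057,  1.3808],
       [ 0.0113,  0.9061,  0.423 ,  0.681 ],
       [ 0.    ,  0.    ,  0.    ,  1.    ]])}
{'vertical_fov': 45.460586317820066, 'cx': 313.17298451231346, 'cy': 227.0089988772044, 'dist_coeffs': array([-0.1059,  0.    ,  0.    ,  0.    ,  0.    ]), 'pose': array([[-0.0143,  0.9972, -0.0728,  0.4359],
       [-0.9999, -0.0148, -0.0064,  0.0443],
       [-0.0074,  0.0727,  0.9973,  1.5258],
       [ 0.    ,  0.    ,  0.    ,  1.    ]])}
```

View pics/side0.png

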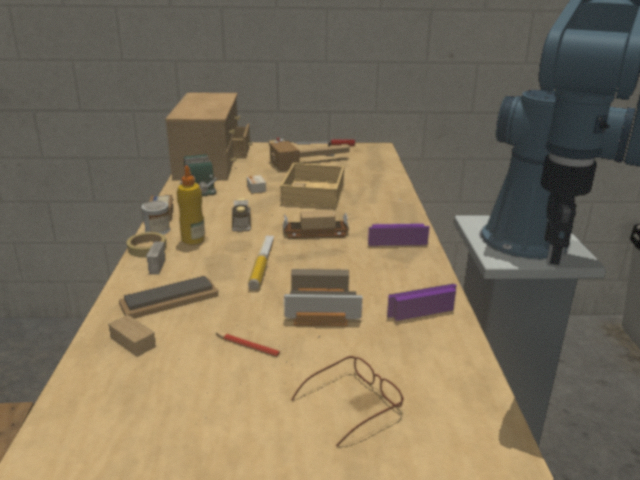

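View pics/top0.png

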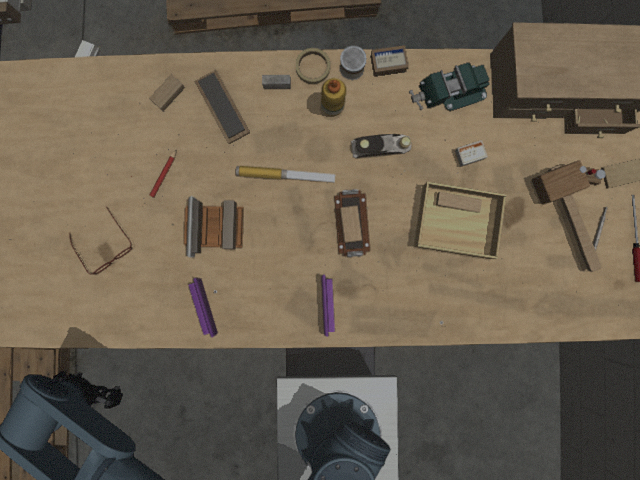

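```bash
cat > h.py <<'E'
import cv2, numpy as np
np.set_printoptions(precision=4,suppress=True)
from bench import ctrl, eyes
def K(n):
    m=eyes.camera_model(n); f=240/np.tan(np.radians(m["vertical_fov"])/2)
    return np.array([[f,0,m["cx"]],[0,f,m["cy"]],[0,0,1]]),np.array(m["dist_coeffs"]),np.array(m["pose"])
def proj(n,P):
    k,d,T=K(n); P=np.atleast_2d(P).astype(float); c=(P-T[:3,3])@T[:3,:3]; c=c*[1,-1,-1]
    return cv2.projectPoints(c.reshape(-1,1,3),np.zeros(3),np.zeros(3),k,d)[0].reshape(-1,2)
def onz(n,uv,z):
    k,d,T=K(n); u=cv2.undistortPoints(np.array(uv,float).reshape(-1,1,2),k,d).reshape(-1,2)
    r=np.c_[u[:,0],-u[:,1],-np.ones(len(u))]@T[:3,:3].T
    z=np.broadcast_to(z,len(u)); s=(z-T[2,3])/r[:,2]
    return T[:3,3]+r*s[:,None]
def snap(n,name):
    im=eyes.camera(n)[:,:,::-1].copy(); cv2.imwrite(f"pics/{name}.png",im); return im
def crop(im,x0,y0,x1,y1,s,name,pts=None):
    c=cv2.resize(im[y0:y1,x0:x1],None,fx=s,fy=s,interpolation=cv2.INTER_CUBIC)
    c=np.clip(c.astype(float)*1.4,0,255).astype(np.uint8)
    for t in range((x0//10+1)*10,x1,10): cv2.line(c,(int((t-x0+.5)*s),0),(int((t-x0+.5)*s),8 if t%50 else 18),(0,0,255),1)
    for t in range((y0//10+1)*10,y1,10): cv2.line(c,(0,int((t-y0+.5)*s)),(8 if t%50 else 18,int((t-y0+.5)*s)),(0,0,255),1)
    if pts is not None:
        for p in pts: cv2.circle(c,(int((p[0]-x0+.5)*s),int((p[1]-y0+.5)*s)),3,(0,255,0),1)
    cv2.imwrite(f"pics/{name}.png",c)
E
python3 - <<'E'
from h import *
t=cv2.imread("pics/top0.png"); s=cv2.imread("pics/side0.png")
crop(t,170,180,260,270,6.5,"c1"); crop(t,320,175,385,270,6,"c2")
crop(s,265,190,385,335,4,"c3"); crop(t,405,170,515,270,6,"c4")
E
```

```text
(no output)
```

View pics/c1.png

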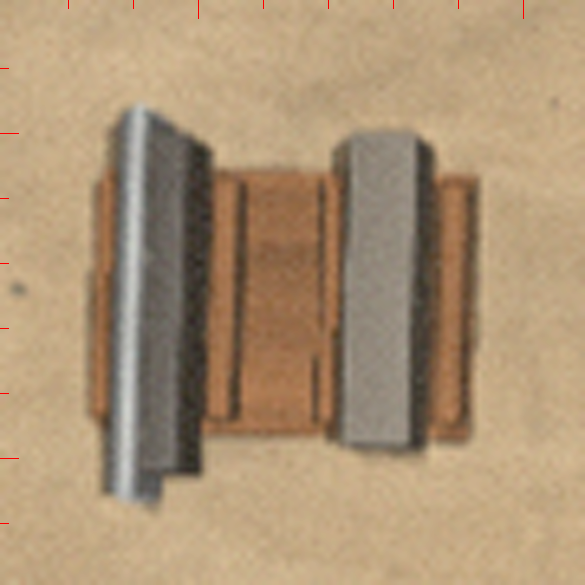

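View pics/c2.png

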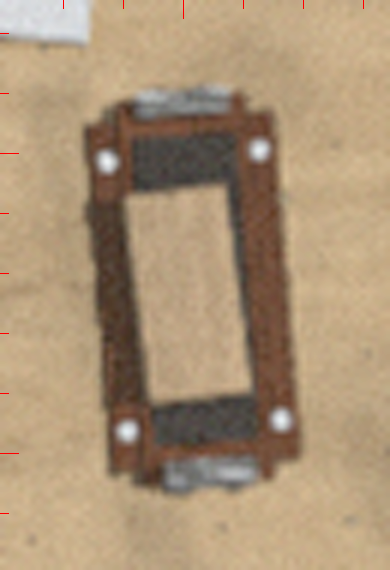

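View pics/c3.png

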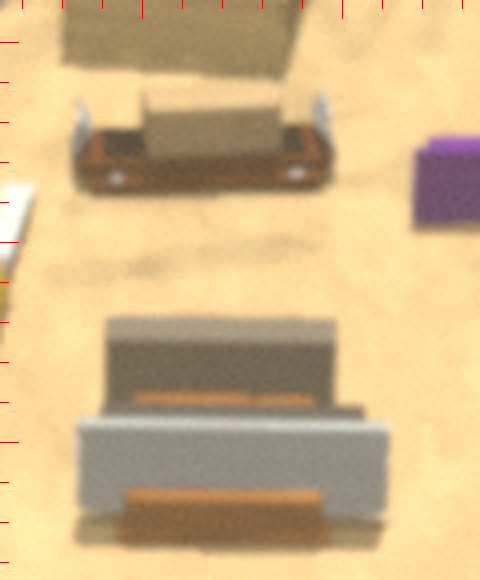

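View pics/c4.png

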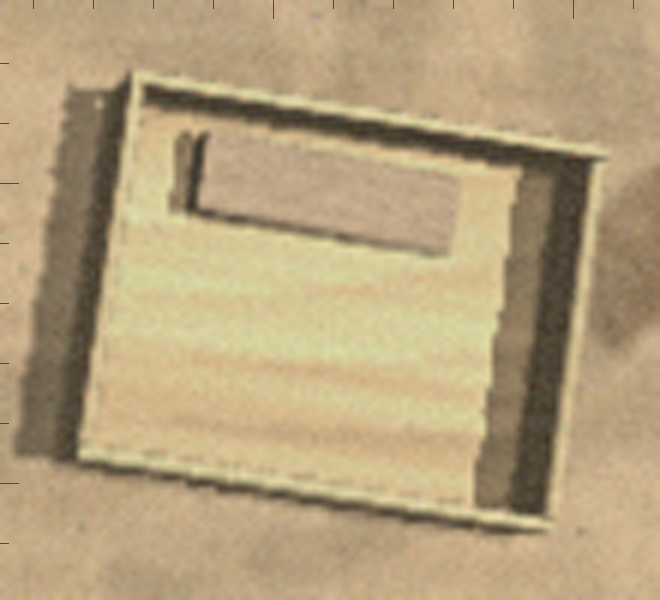

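```bash
cat >> h.py <<'E'
from scipy.optimize import least_squares
def fit(model, obs, x0):
    # model: (N,3) local pts incl. world z ; obs: list of (cam, idx, u,v); solve x,y,yaw
    def pts(p):
        c,s=np.cos(p[2]),np.sin(p[2]); M=np.array(model,float)
        return np.c_[p[0]+c*M[:,0]-s*M[:,1],p[1]+s*M[:,0]+c*M[:,1],M[:,2]]
    def res(p):
        P=pts(p); return np.concatenate([proj(c,P[i])[0]-[u,v] for c,i,u,v in obs])
    r=least_squares(res,x0); return r.x,r.fun.reshape(-1,2),pts(r.x)
def box(lx,ly,z): return [(lx/2,ly/2,z),(lx/2,-ly/2,z),(-lx/2,-ly/2,z),(-lx/2,ly/2,z)]
E
python3 - <<'E'
from h import *
q=lambda x0,y0,s,a,b:(x0+a/s-.5,y0+b/s-.5)
t=lambda i,a,b:("top",i,*q(320,175,6,a,b))
# holder foot z=.01 and offcut top z=.057, box rim z=.062
def show(name,m,o,x0):
    p,r,P=fit(m,o,x0); print(name,p,"maxres",np.abs(r).max(),r.round(1).tolist()); return P
A=show("foot",box(.156,.084,.010),[t(3,88,125),t(0+1,270,112),t(2,298,457),t(3,112,472)][1:3]+[t(0,88,125),t(3,112,472)],[.5,0,0])
B=show("offcut",box(.09,.044,.057),[t(0,127,195),t(1,225,183),t(2,253,390),t(3,150,404)],[.5,0,0])
t4=lambda i,a,b:("top",i,*q(405,170,6,a,b))
C=show("box",box(.170,.210,.062),[t4(0,133,72),t4(1,607,153),t4(2,550,527),t4(3,78,458)],[.5,-.3,0])
t1=lambda i,a,b:("top",i,*q(170,180,6.5,a,b))
# stone z up local: x along, y: +y = bare face ; top z=.058 
st=[(.080,.006,.058),(-.080,.006,.058),(.068,-.014,.058),(-.068,-.014,.058)]
s3=lambda i,a,b:("side",i,*q(265,190,4,a,b))
D=show("stone",st,[t1(0,138,105),t1(1,122,497),t1(2,185,140),t1(3,180,472)],[.5,.35,0])
E_=show("plain",box(.126,.028,.058),[t1(0,345,132),t1(1,418,132),t1(2,408,445),t1(3,340,445)],[.5,.3,0])
R=show("rack",box(.110,.155,.008),[t1(0,97,175),t1(1,478,178),t1(2,468,438),t1(3,90,418)],[.5,.3,0])
im=cv2.imread("pics/side0.png")
pts=np.vstack([proj("side",x) for x in (A,B,D,E_,C)])
crop(im,250,150,390,335,3.2,"c5",pts)
# clips
h=[.0]
print(onz("top",[q(320,175,6,185,103),q(320,175,6,212,472)],.036))
E
```

```text
foot [ 0.5559 -0.0479  0.0568] maxres 0.6048525394280091 [[0.5, -0.4], [0.4, 0.5], [-0.6, -0.3], [-0.3, 0.3]]
offcut [ 0.5513 -0.0436  0.1048] maxres 0.33582093998836626 [[-0.3, 0.0], [0.3, 0.0], [-0.0, 0.1], [0.1, -0.2]]
box [ 0.5559 -0.3297 -0.1747] maxres 1.4010349088657108 [[-0.2, -0.5], [-0.0, -1.0], [0.8, 1.4], [-0.5, 0.1]]
stone [ 0.5502  0.367  -0.0304] maxres 1.0382013418111171 [[-0.0, -0.3], [0.5, 1.0], [0.2, -1.0], [-0.6, 0.3]]
plain [ 0.5547  0.2742 -0.0265] maxres 0.3403719686526756 [[0.2, -0.3], [-0.2, -0.2], [0.2, 0.3], [-0.2, 0.2]]
rack [ 0.5536  0.3214 -0.0417] maxres 1.8961475199939173 [[0.8, -1.7], [-0.4, -0.7], [-0.4, 0.5], [0.1, 1.9]]
[[ 0.6361 -0.0449  0.036 ]
 [ 0.475  -0.0535  0.036 ]]
```

View pics/c5.png

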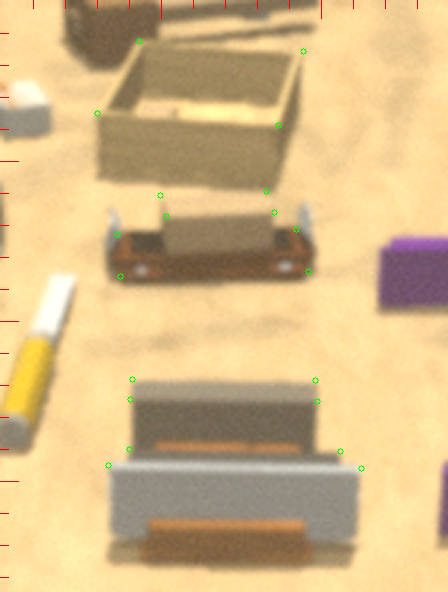

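Call:
step_arm(xyz=[[25,-40,0],[50,-80,0],[75,-120,0],[100,-160,0],[125,-200,0],[150,-240,0],[175,-280,0],[200,-320,0],[225,-360,0],[250,-400,0]], spin=[0.05,0.1,0.15,0.2,0.25,0.3,0.35,0.4,0.43,0.43], fingers=[100,100,100,100,100,100,100,100,100,100])

```text
time_s: 1.1
eef_pos: [0.4345, 0.143, 0.2422]
eef_rot: [0.473, -0.525, 0.473, 0.526]
wrist_force: [1.4, -0.3, 0.2]
opening: 0.998
```

Call:
step_arm(xyz=[[25,-40,-10],[50,-80,-30],[75,-120,-50],[100,-160,-80],[117,-189,-105],[117,-189,-120],[117,-189,-120],[117,-189,-120]], spin=[0,0,0,0,0,0,0,0], fingers=[100,100,100,100,100,100,100,100])

```text
time_s: 1.9
eef_pos: [0.5504, -0.0434, 0.1222]
eef_rot: [0.473, -0.525, 0.473, 0.526]
wrist_force: [0.3, -0.3, 0.3]
opening: 0.998
```

```bash
cat >> h.py <<'E'
from scipy.spatial.transform import Rotation as R_
def st():
    o=ctrl.get_obs(); w,x,y,z=o["eef_rot"]; M=R_.from_quat([x,y,z,w]).as_matrix()
    print("t",round(o["time_s"],2),"tcp",o["eef_pos"],"jaw ang",np.arctan2(M[1,2],M[0,2]).round(4),"down",M[:,0],"F",o["wrist_force"],"open",round(o["opening"],3)); return o
E
python3 -c "
from h import *
st(); print(ctrl.get_obs()['q'])"
```

```text
t 1.9 tcp [ 0.5504 -0.0434  0.1222] jaw ang 1.6754 down [-0.0013  0.0007 -1.    ] F [ 0.2707 -0.275   0.273 ] open 0.998
[-0.2938  0.2705  1.7615  0.0003  1.111  -1.9694]
```

Call:
step_arm(xyz=[[0,0,-30],[0,0,-60],[0,0,-76],[0,0,-83],[0,0,-83],[0,0,-83],[0,0,-83],[0,0,-83],[0,0,-83],[0,0,-83]], spin=[0,0,0,0,0,0,0,0,0,0], fingers=[100,100,100,100,100,45,30,20,20,20])

```text
time_s: 2.9
eef_pos: [0.5522, -0.0445, 0.0407]
eef_rot: [-0.474, 0.526, -0.473, -0.525]
wrist_force: [-0.5, 1.4, 5.6]
opening: 0.503
```

Call:
step_arm(xyz=[[0,0,0],[0,0,10],[0,0,30],[0,0,60],[0,0,90]], spin=[0,0,0,0,0], fingers=[20,20,20,20,20])

```text
time_s: 3.4
eef_pos: [0.5504, -0.0441, 0.1303]
eef_rot: [0.473, -0.525, 0.474, 0.526]
wrist_force: [0.7, -0.3, -0.9]
opening: 0.502
```

Call:
step_arm(xyz=[[-2,-40,0],[-4,-85,0],[-6,-130,0],[-8,-175,0],[-10,-220,0],[-12,-260,0],[-12,-283,-10],[-12,-283,-45],[-12,-283,-75],[-12,-283,-92]], spin=[-0.05,-0.1,-0.15,-0.2,-0.25,-0.28,-0.28,-0.28,-0.28,-0.28], fingers=[20,20,20,20,20,20,20,20,20,20])

```text
time_s: 4.4
eef_pos: [0.5374, -0.3264, 0.0348]
eef_rot: [0.542, -0.453, 0.542, 0.455]
wrist_force: [0.3, 0.1, -0.6]
opening: 0.5
```

Call:
step_arm(xyz=[[0,0,-6],[0,0,-6],[0,0,-6],[0,0,-6],[0,0,0],[0,0,40],[0,0,80],[0,0,120]], spin=[0,0,0,0,0,0,0,0], fingers=[20,20,80,80,80,80,80,80])

```text
time_s: 5.2
eef_pos: [0.5391, -0.3272, 0.1599]
eef_rot: [0.542, -0.455, 0.542, 0.454]
wrist_force: [0.4, -0.3, 0.9]
opening: 0.802
```

```bash
python3 -c "
from h import *
st(); a=snap('top','top1');b=snap('side','side1')
crop(a,320,170,520,280,4,'d1');crop(b,260,150,370,250,6,'d2')"
```

```text
t 5.2 tcp [ 0.5391 -0.3272  0.1599] jaw ang 1.3951 down [ 0.0008 -0.0007 -1.    ] F [ 0.4476 -0.2991  0.9107] open 0.802
```

View pics/d1.png

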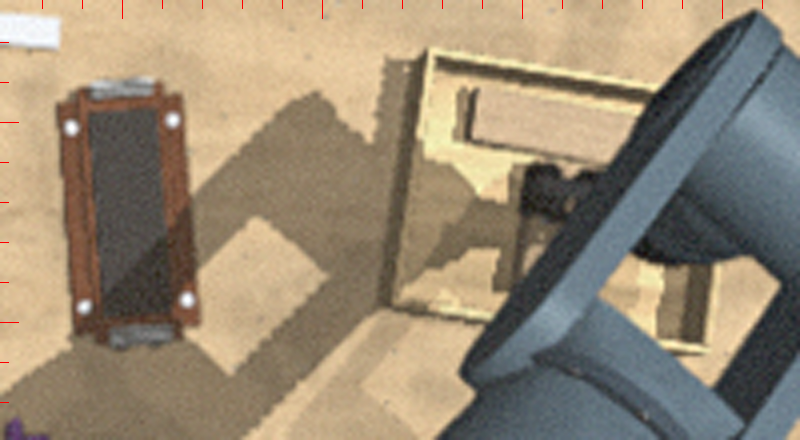

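View pics/d2.png

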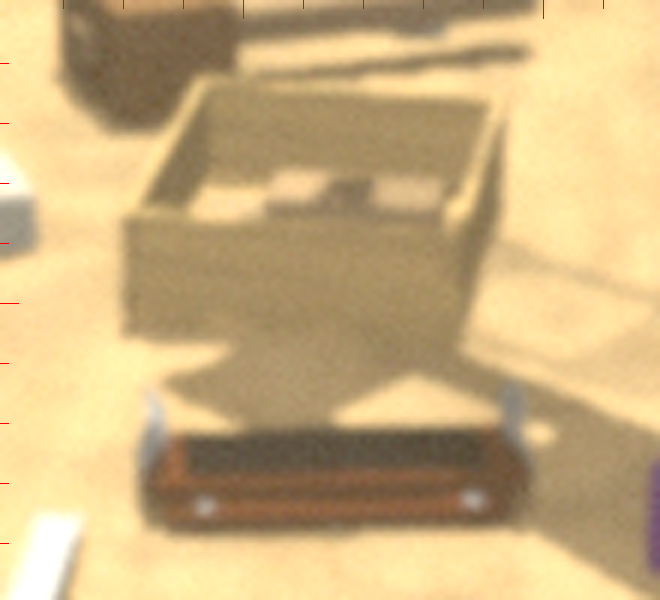

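```bash
python3 -c "
from h import *
a=cv2.imread('pics/top1.png');b=cv2.imread('pics/side1.png')
crop(a,325,180,375,265,7,'e1');crop(b,275,205,355,245,10,'e2')"
```

```text
(no output)
```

View pics/e1.png

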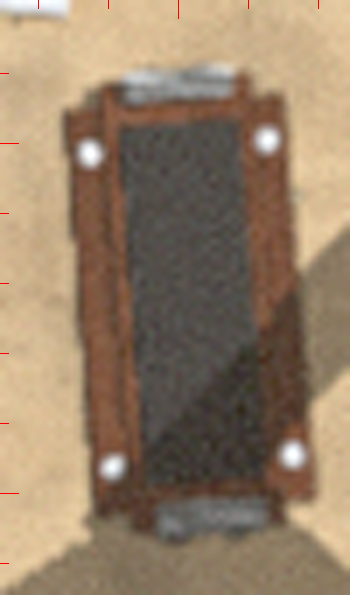

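View pics/e2.png

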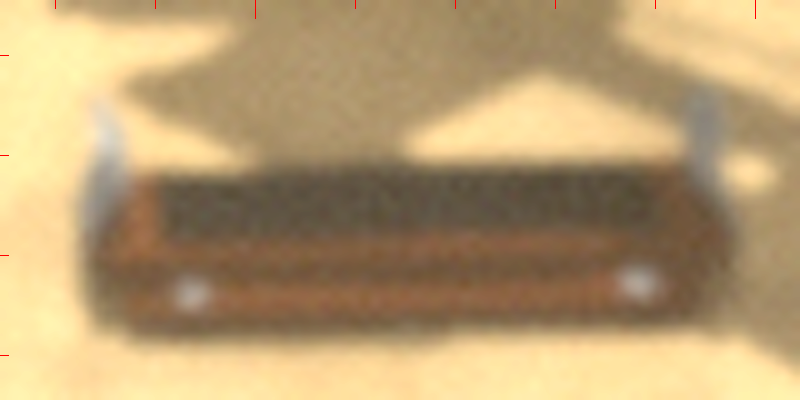

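```bash
python3 - <<'E'
from h import *
q=lambda x0,y0,s,a,b:(x0+a/s-.5,y0+b/s-.5)
t=lambda i,a,b:("top",i,*q(325,180,7,a,b)); s=lambda i,a,b:("side",i,*q(275,205,10,a,b))
m=box(.136,.046,.022)
T=[t(0,120,126),t(1,241,119),t(2,268,480),t(3,145,488)]
S=[s(0,160,240),s(3,655,233),s(1,165,177),s(2,655,165)]
for o in (T,S,T+S):
    p,r,P=fit(m,o,[.55,-.05,.05]); print(p,r.round(1).tolist())
E
```

```text
[ 0.5555 -0.0489  0.0517] [[-0.0, 0.2], [0.1, 0.1], [-0.1, -0.2], [0.0, -0.1]]
[ 0.5561 -0.0457  0.0143] [[-0.3, 0.1], [1.2, 0.4], [-0.8, -0.8], [-0.1, 0.1]]
[ 0.5558 -0.0484  0.0448] [[-0.0, 0.1], [0.1, 0.0], [-0.4, -0.2], [-0.3, -0.3], [0.1, -0.0], [1.4, -0.4], [-0.9, -0.9], [-0.4, -0.6]]
```

Call:
step_arm(xyz=[[0,30,0],[0,75,0],[0,120,0],[0,165,0],[0,210,0],[0,255,0],[0,300,0],[0,345,0],[0,390,0],[0,435,0]], spin=[0.02,0.04,0.06,0.08,0.1,0.12,0.145,0.145,0.145,0.145], fingers=[80,80,80,80,80,80,80,80,80,80])

```text
time_s: 6.3
eef_pos: [0.5389, 0.1096, 0.1581]
eef_rot: [0.508, -0.493, 0.507, 0.492]
wrist_force: [0.5, -0.1, 0.7]
opening: 0.798
```

Call:
step_arm(xyz=[[4,45,0],[8,90,0],[11,135,0],[11,180,0],[11,225,0],[11,250,0],[11,259,-20],[11,259,-40],[11,259,-40],[11,259,-40]], spin=[0,0,0,0,0,0,0,0,0,0], fingers=[80,80,80,80,80,80,80,80,80,80])

```text
time_s: 7.3
eef_pos: [0.5499, 0.3666, 0.1175]
eef_rot: [0.507, -0.492, 0.508, 0.492]
wrist_force: [0.1, 0.7, 0.8]
opening: 0.8
```

```bash
python3 -c "
from h import *
st(); b=snap('side','side2')
crop(b,255,190,385,335,4,'f1')"
```

```text
t 7.3 tcp [0.5499 0.3666 0.1175] jaw ang 1.54 down [-0.0005 -0.0003 -1.    ] F [0.0683 0.6735 0.7789] open 0.8
```

View pics/f1.png

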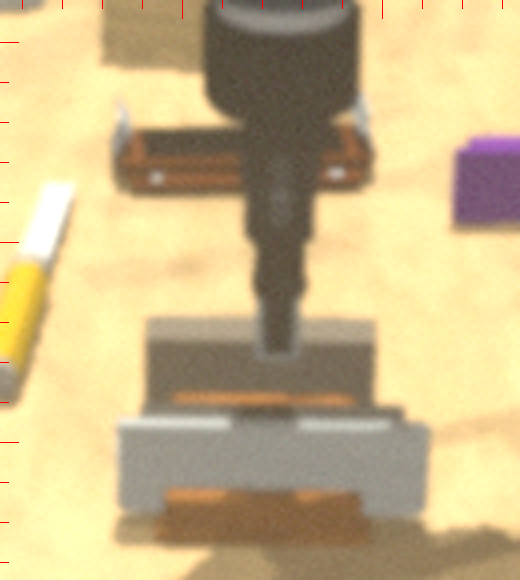

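Call:
step_arm(xyz=[[0,0,-40],[0,0,-65],[0,0,-73],[0,0,-73],[0,0,-73],[0,0,-73],[0,0,-73],[0,0,-73],[0,0,-73],[0,0,-73]], spin=[0,0,0,0,0,0,0,0,0,0], fingers=[80,80,80,80,40,10,10,10,10,10])

```text
time_s: 8.35
eef_pos: [0.5513, 0.3675, 0.0464]
eef_rot: [0.509, -0.493, 0.506, 0.492]
wrist_force: [0.5, 1.0, 6.6]
opening: 0.318
```

Call:
step_arm(xyz=[[0,0,5],[0,0,20],[0,0,45],[0,0,80],[0,0,100],[0,0,100]], spin=[0,0,0,0,0,0], fingers=[10,10,10,10,10,10])

```text
time_s: 8.95
eef_pos: [0.5522, 0.3678, 0.1492]
eef_rot: [0.51, -0.493, 0.505, 0.491]
wrist_force: [-0.1, 0.7, -3.4]
opening: 0.313
```

```bash
python3 -c "
from h import *
st(); b=snap('side','side3')
crop(b,235,150,405,335,3.2,'g1')"
```

```text
t 8.95 tcp [0.5522 0.3678 0.1492] jaw ang 1.5402 down [ 0.0069  0.003  -1.    ] F [-0.0547  0.7252 -3.4184] open 0.313
```

View pics/g1.png

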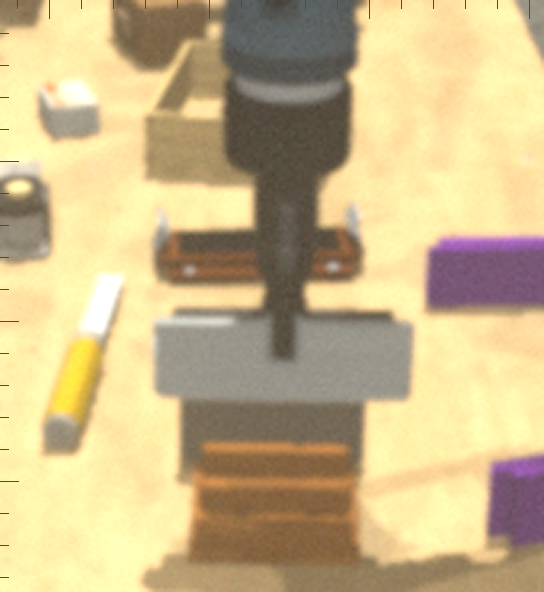

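```bash
python3 -c "
from h import *
o=st(); print(o['q'],o['dq'])"
```

```text
t 9.0 tcp [0.551  0.3672 0.1464] jaw ang 1.54 down [ 0.0034  0.0014 -1.    ] F [ 0.6249 -0.3298 -5.164 ] open 0.312
[ 0.409   0.4582  1.4524 -0.      1.2274 -1.131 ] [ 0.0003  0.0468  0.0471 -0.0025 -0.0079  0.0006]
```

Still settling from overshoot. Carry it to the free bench between rack and holder.

Call:
step_arm(xyz=[[0,-35,0],[-2,-80,0],[-4,-125,0],[-6,-170,0],[-7,-215,0],[-7,-250,0],[-7,-267,-10],[-7,-267,-40],[-7,-267,-70],[-7,-267,-90]], spin=[0.01,0.02,0.03,0.04,0.05,0.06,0.07,0.082,0.082,0.082], fingers=[10,10,10,10,10,10,10,10,10,10])

```text
time_s: 10.0
eef_pos: [0.54, 0.0994, 0.0504]
eef_rot: [0.486, -0.511, 0.489, 0.514]
wrist_force: [-0.5, 0.8, -4.3]
opening: 0.313
```

Call:
step_arm(xyz=[[0,0,-6],[0,0,-10],[0,0,-13],[0,0,-13],[0,0,-13]], spin=[0,0,0,0,0], fingers=[10,10,10,10,10])

```text
time_s: 10.5
eef_pos: [0.5437, 0.0998, 0.0422]
eef_rot: [-0.487, 0.513, -0.487, -0.512]
wrist_force: [0.5, 0.3, -4.6]
opening: 0.311
```

```bash
python3 -c "
from h import *
st(); b=snap('side','side4')
crop(b,235,150,405,335,3.2,'g2')"
```

```text
t 10.5 tcp [0.5437 0.0998 0.0422] jaw ang 1.6222 down [ 0.0016 -0.0001 -1.    ] F [ 0.4949  0.2993 -4.5971] open 0.311
```

View pics/g2.png

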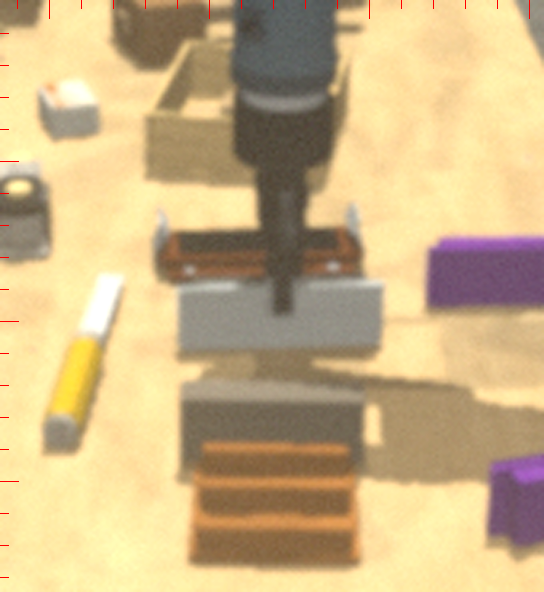

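Call:
step_arm(xyz=[[0,0,-2],[0,0,-4],[0,0,-4],[0,0,-4]], spin=[0,0,0,0], fingers=[10,10,10,10])

```text
time_s: 10.95
eef_pos: [0.5435, 0.0998, 0.0384]
eef_rot: [-0.487, 0.513, -0.487, -0.512]
wrist_force: [-4.0, -0.1, 4.5]
opening: 0.314
```

Call:
step_arm(xyz=[[0,0,0],[0,0,0],[0,0,0],[0,0,0],[0,0,20],[0,0,50],[0,-15,60],[0,-35,60],[0,-50,60],[0,-50,60]], spin=[0,0,0,0,0,0,-0.15,-0.3,-0.45,-0.6], fingers=[40,60,80,80,80,80,100,100,100,100])

```text
time_s: 11.95
eef_pos: [0.5433, 0.0481, 0.0975]
eef_rot: [0.618, -0.344, 0.618, 0.343]
wrist_force: [0.3, 0.4, -0.9]
opening: 0.998
```

```bash
python3 -c "
from h import *
st(); b=snap('side','side5')
crop(b,235,150,405,335,3.2,'g3')
b=snap('top','top5')
crop(b,240,150,400,280,5,'g4')"
```

```text
t 11.95 tcp [0.5433 0.0481 0.0975] jaw ang 1.0141 down [ 0.0005 -0.0005 -1.    ] F [ 0.3064  0.4464 -0.8503] open 0.998
```

View pics/g3.png

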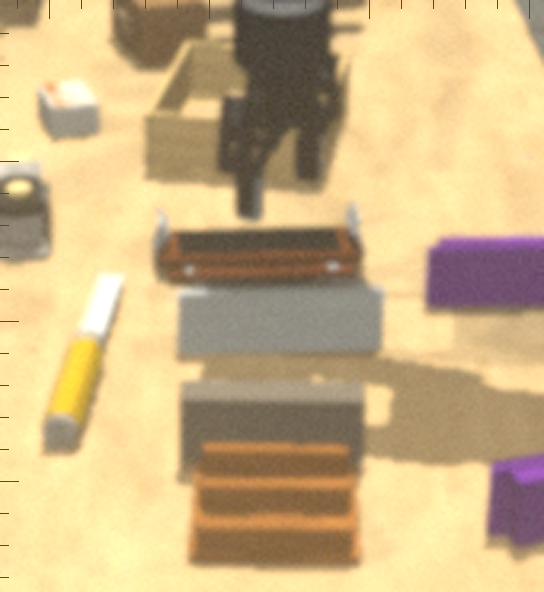

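View pics/g4.png

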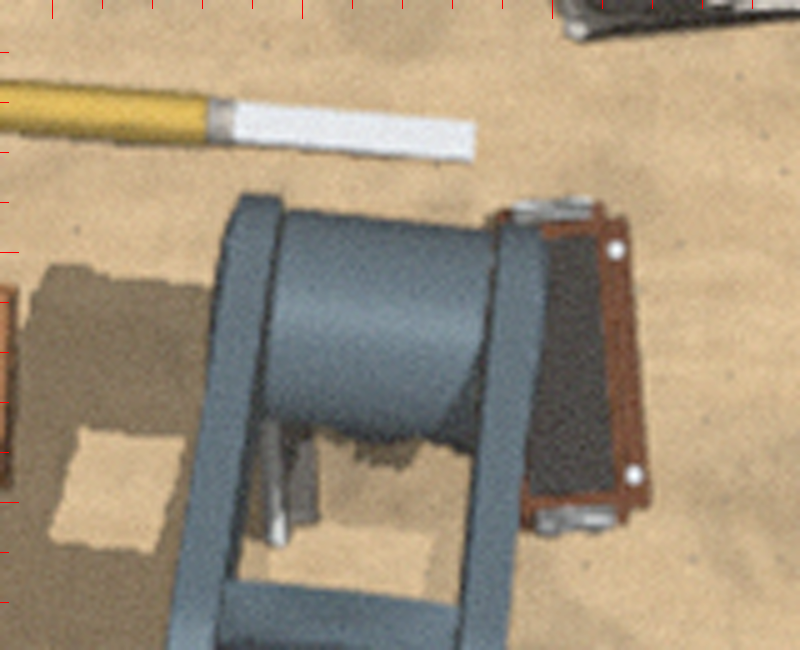

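Call:
step_arm(xyz=[[0,0,0],[0,0,0],[0,0,0],[0,0,0],[0,0,0],[0,0,-15],[0,0,-35],[0,0,-53],[0,0,-53],[0,0,-53]], spin=[-0.15,-0.3,-0.45,-0.6,-0.75,-0.9,-0.965,-0.965,-0.965,-0.965], fingers=[100,100,100,100,100,100,100,100,100,100])

```text
time_s: 13.05
eef_pos: [0.5428, 0.0501, 0.0442]
eef_rot: [0.706, -0.021, 0.707, 0.021]
wrist_force: [-0.9, 1.0, 0.3]
opening: 0.998
```

```bash
python3 -c "
from h import *
st(); b=snap('side','side6')
crop(b,265,170,375,270,7,'g5')"
```

```text
t 13.05 tcp [0.5428 0.0501 0.0442] jaw ang 0.0599 down [-0.0008  0.0001 -1.    ] F [-0.8977  1.0494  0.2642] open 0.998
```

View pics/g5.png

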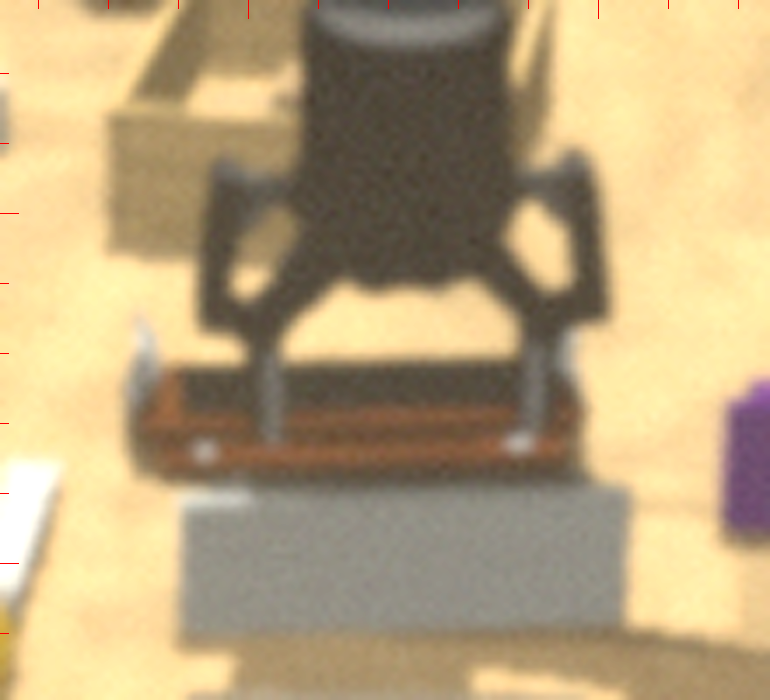

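```bash
python3 -c "
from h import *
print(265+270/7-.5,170+443/7-.5,265+533/7-.5)
for z in (.03,.035,.04,.045,.05): print(z,proj('side',[[.585,.061,z],[.5,.061,z],[.585,.05,z]]).tolist())"
```

```text
303.07142857142856 232.78571428571428 340.6428571428571
0.03 [[304.96037949137923, 239.6010263440494], [338.5344609465678, 239.54888496842386], [304.93467781747034, 237.688942097402]]
0.035 [[304.9638095735892, 237.82432176641066], [338.5861774869226, 237.7750602282058], [304.93805008484617, 235.92146735215016]]
0.04 [[304.96725149773835, 236.0424887349174], [338.63803998294105, 235.99612405054953], [304.94143394417637, 234.1489260431777]]
0.045 [[304.97070532204447, 234.25550580828357], [338.6900490300268, 234.21205510248262], [304.944829452166, 232.37129713713497]]
0.05 [[304.97417110509326, 232.46335143030535], [338.7422052266808, 232.4228319369005], [304.9482366658764, 230.58855948875555]]
```

Call:
step_arm(xyz=[[0,8,-5],[0,16,-5],[0,22,-5],[0,27,-5],[0,32,-5],[0,37,-5],[0,42,-5],[0,47,-5],[0,50,-5],[0,50,-5]], spin=[0,0,0,0,0,0,0,0,0,0], fingers=[100,100,100,100,100,100,100,100,100,100])

```text
time_s: 14.1
eef_pos: [0.5428, 0.1003, 0.0391]
eef_rot: [0.707, -0.02, 0.707, 0.02]
wrist_force: [0.0, 0.0, -0.2]
opening: 0.999
```

```bash
python3 -c "
from h import *
st(); b=snap('side','side7')
crop(b,265,170,375,290,6,'g6')"
```

```text
t 14.1 tcp [0.5428 0.1003 0.0391] jaw ang 0.0575 down [-0.0004  0.0001 -1.    ] F [ 0.033   0.0023 -0.2019] open 0.999
```

View pics/g6.png

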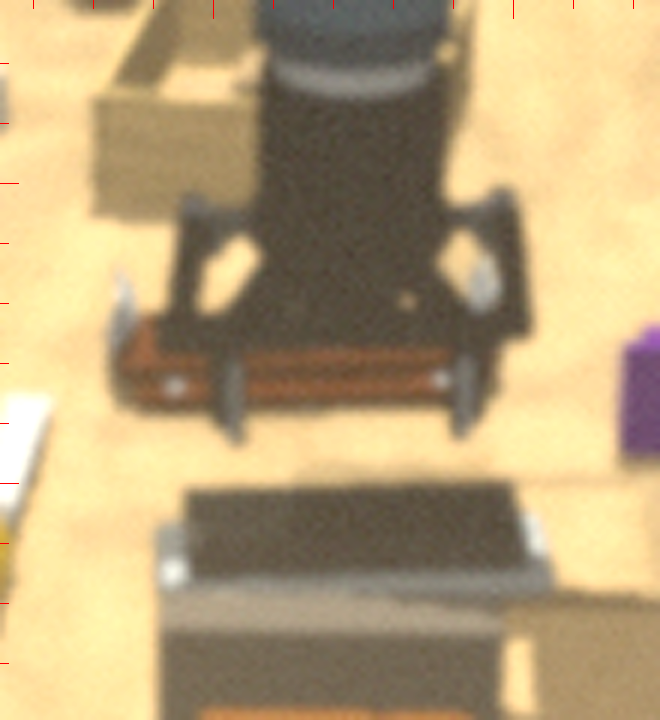

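Call:
step_arm(xyz=[[0,-10,30],[0,-30,70],[0,-60,90],[0,-90,90],[0,-120,90],[0,-150,90],[0,-180,90],[0,-180,90],[0,-180,90],[0,-180,90]], spin=[0.1,0.25,0.4,0.55,0.7,0.85,1.0,1.15,1.3,1.45], fingers=[100,100,100,100,100,100,100,100,100,100])

```text
time_s: 15.15
eef_pos: [0.5428, -0.0809, 0.1292]
eef_rot: [0.514, -0.485, 0.515, 0.485]
wrist_force: [-0.5, 0.2, -1.3]
opening: 1.003
```

```bash
python3 -c "
from h import *
st(); b=snap('top','top8'); crop(b,235,170,335,270,7,'i1')
b=snap('side','side8'); crop(b,275,235,365,290,8,'i2')"
```

```text
t 15.15 tcp [ 0.5428 -0.0809  0.1292] jaw ang 1.512 down [-0.0003  0.0001 -1.    ] F [-0.5384  0.176  -1.3336] open 1.003
```

View pics/i1.png

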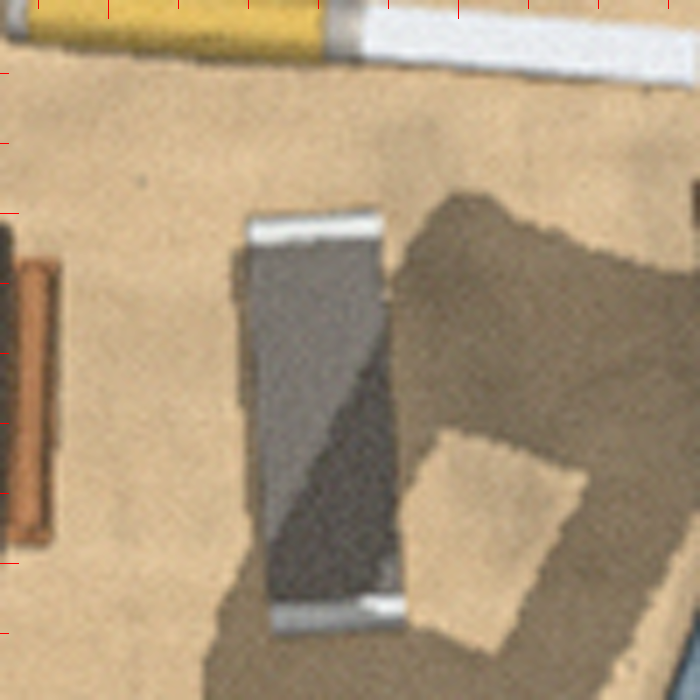

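View pics/i2.png

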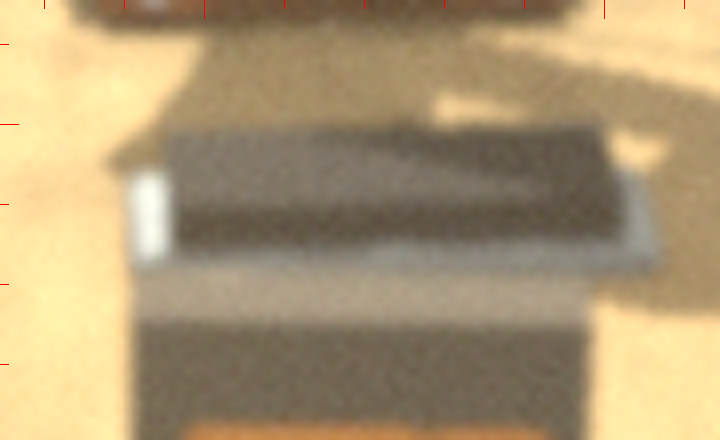

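```bash
python3 - <<'E'
from h import *
q=lambda x0,y0,s,a,b:(x0+a/s-.5,y0+b/s-.5)
t=lambda i,a,b:("top",i,*q(235,170,7,a,b)); s=lambda i,a,b:("side",i,*q(275,235,8,a,b))
m=box(.136,.05,.028)+box(.158,.05,.011)
T=[t(0,249,246),t(1,382,238),t(2,403,597),t(3,270,605),t(4,246,217),t(5,382,210),t(6,406,622),t(7,273,634)]
S=[s(0,172,205),s(1,170,130),s(2,598,128),s(3,622,205)]
for o in (T,T[:4],T[4:],S,T+S):
    p,r,P=fit(m,o,[.55,.15,.05]); print(p,r.round(1).tolist())
E
```

```text
[0.5404 0.1386 0.0499] [[-0.2, -0.4], [-0.2, -0.5], [-0.1, -0.2], [-0.1, -0.1], [0.5, 0.4], [-0.2, 0.1], [0.1, 0.6], [0.2, 0.1]]
[0.5397 0.1382 0.0478] [[0.0, -0.1], [-0.0, -0.2], [0.0, 0.2], [-0.0, 0.2]]
[0.5412 0.139  0.0515] [[0.3, 0.1], [-0.4, -0.2], [-0.1, 0.3], [0.1, -0.2]]
[0.5412 0.142  0.0208] [[-0.8, 0.4], [-0.8, 0.0], [1.3, -0.4], [0.3, -0.3]]
[0.5407 0.139  0.0461] [[-0.2, -0.5], [-0.3, -0.6], [-0.3, -0.2], [-0.4, -0.2], [0.5, 0.2], [-0.2, 0.1], [-0.2, 0.5], [-0.1, -0.0], [-0.3, 0.1], [-0.8, -0.2], [1.1, -1.3], [0.6, -1.3]]
```

Call:
step_arm(xyz=[[0,35,0],[0,80,0],[0,125,0],[-1,170,0],[-2,205,0],[-2,219,-20],[-2,219,-50],[-2,219,-70],[-2,219,-70],[-2,219,-70]], spin=[0.02,0.04,0.06,0.08,0.1,0.109,0.109,0.109,0.109,0.109], fingers=[100,100,100,100,100,100,100,100,100,100])

```text
time_s: 16.25
eef_pos: [0.541, 0.1387, 0.0594]
eef_rot: [0.489, -0.51, 0.489, 0.511]
wrist_force: [0.5, 0.1, -0.3]
opening: 1.001
```

```bash
python3 -c "
from h import *
st(); b=snap('side','side9'); crop(b,265,205,375,290,7,'j2')"
```

```text
t 16.25 tcp [0.541  0.1387 0.0594] jaw ang 1.6136 down [-0.0006 -0.0001 -1.    ] F [ 0.4551  0.1461 -0.263 ] open 1.001
```

View pics/j2.png

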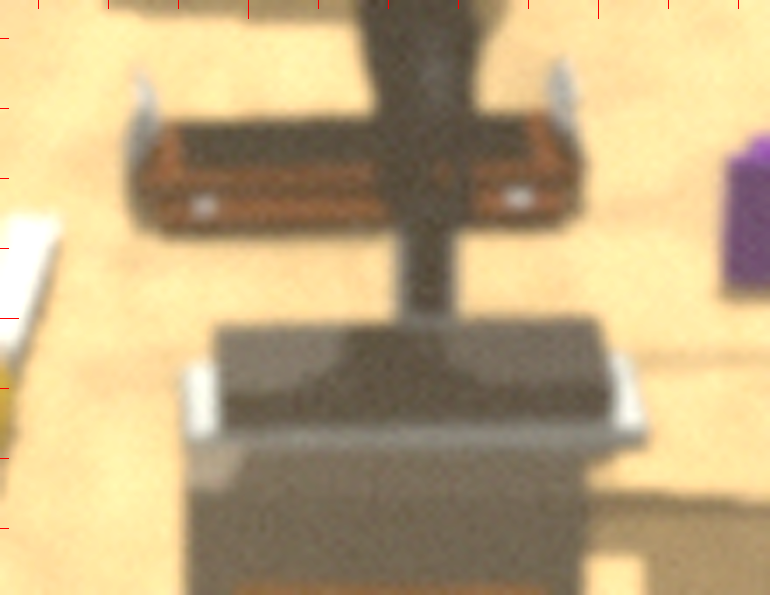

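Call:
step_arm(xyz=[[0,0,-25],[0,0,-40],[0,0,-44],[0,0,-44],[0,0,-44],[0,0,-44],[0,0,-44],[0,0,-44],[0,0,-44],[0,0,-44]], spin=[0,0,0,0,0,0,0,0,0,0], fingers=[100,100,100,100,80,60,40,40,40,40])

```text
time_s: 17.3
eef_pos: [0.542, 0.1389, 0.0165]
eef_rot: [-0.489, 0.512, -0.488, -0.511]
wrist_force: [-1.4, 0.4, 5.0]
opening: 0.576
```

Call:
step_arm(xyz=[[0,0,5],[0,0,20],[0,0,45],[0,0,70],[0,0,80],[0,0,80],[0,0,80]], spin=[0,0,0,0,0,0,0], fingers=[40,40,40,40,40,40,40])

```text
time_s: 18.0
eef_pos: [0.5404, 0.1387, 0.0947]
eef_rot: [0.488, -0.511, 0.489, 0.511]
wrist_force: [-0.3, 0.8, -4.0]
opening: 0.57
```

```bash
python3 -c "
from h import *
st(); b=snap('side','side10'); crop(b,255,175,375,290,6,'j3')"
```

```text
t 18.0 tcp [0.5404 0.1387 0.0947] jaw ang 1.6159 down [-0.0009 -0.0001 -1.    ] F [-0.2734  0.8413 -4.048 ] open 0.57
```

View pics/j3.png

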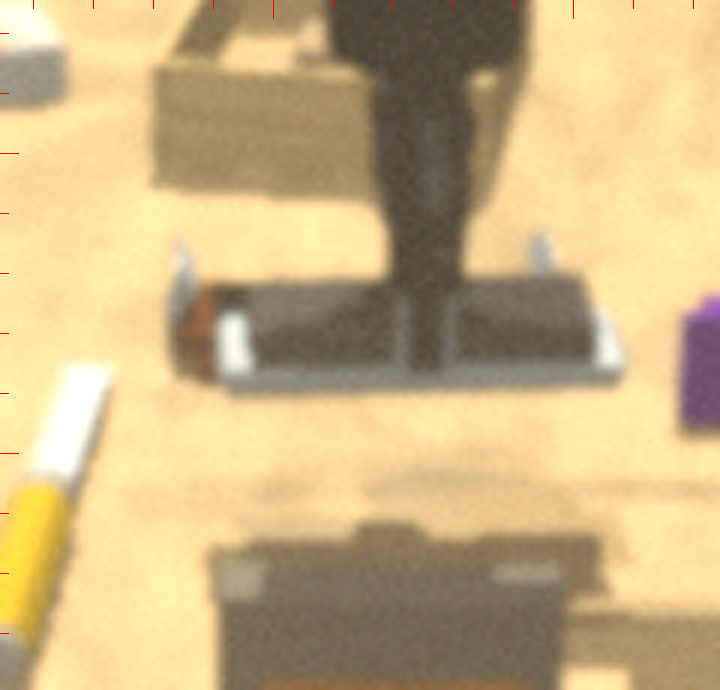

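Call:
step_arm(xyz=[[3,-30,0],[6,-70,0],[9,-110,0],[12,-145,0],[15,-170,0],[15,-184,0],[15,-187,0],[15,-187,-20],[15,-187,-32],[15,-187,-32]], spin=[0.006,0.006,0.006,0.006,0.006,0.006,0.006,0.006,0.006,0.006], fingers=[40,40,40,40,40,40,40,40,40,40])

```text
time_s: 19.05
eef_pos: [0.5536, -0.0464, 0.0606]
eef_rot: [0.486, -0.511, 0.488, 0.515]
wrist_force: [0.7, 0.2, -3.3]
opening: 0.572
```

```bash
python3 -c "
from h import *
st(); b=snap('side','side11'); crop(b,265,180,365,250,8,'k1')
b=snap('top','top11'); crop(b,310,170,390,275,6,'k2')"
```

```text
t 19.05 tcp [ 0.5536 -0.0464  0.0606] jaw ang 1.6231 down [-0.0055  0.0019 -1.    ] F [ 0.7222  0.2063 -3.3071] open 0.572
```

View pics/k1.png

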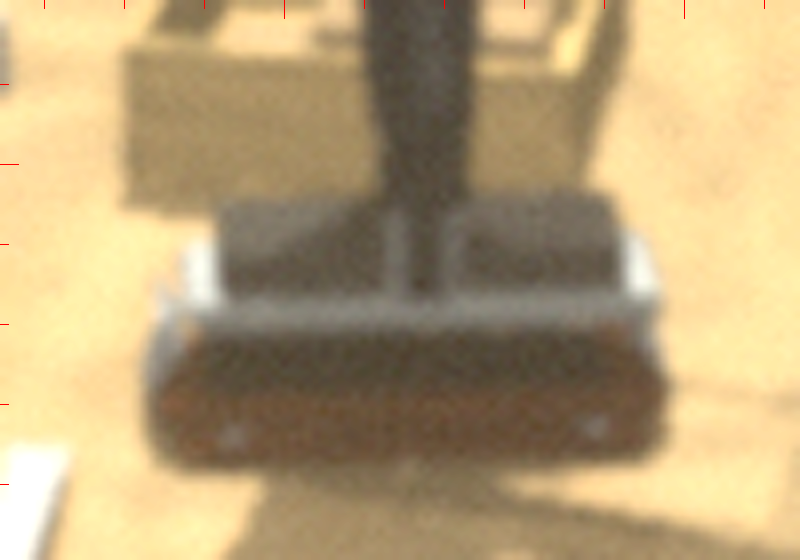

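View pics/k2.png

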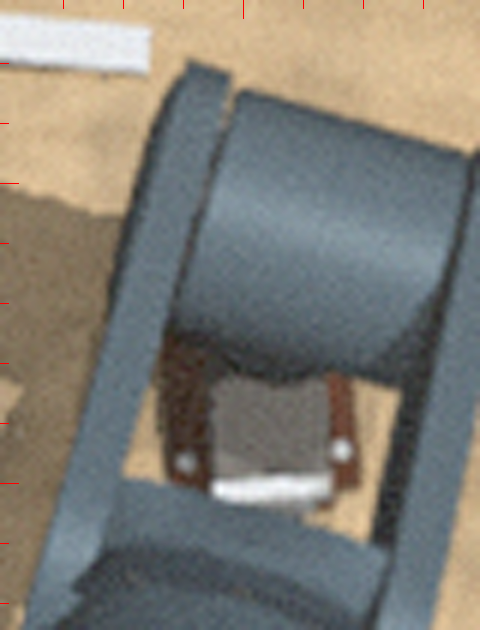

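Call:
step_arm(xyz=[[0,0,0],[0,0,0],[0,0,0]], spin=[0,0,0], fingers=[40,40,40])

```text
time_s: 19.45
eef_pos: [0.5565, -0.0482, 0.0639]
eef_rot: [-0.487, 0.513, -0.487, -0.512]
wrist_force: [-0.0, -0.4, -3.8]
opening: 0.571
```

```bash
python3 -c "
from h import *
st(); b=snap('side','side12')
H=[.5556,-.0488,.052]
def W(p,L):
    c,s=np.cos(p[2]),np.sin(p[2]); L=np.array(L); return np.c_[p[0]+c*L[:,0]-s*L[:,1],p[1]+s*L[:,0]+c*L[:,1],L[:,2]]
A=W(H,[(.082,.02,.045),(.082,-.02,.045),(-.082,.02,.045),(-.082,-.02,.045)])
o=ctrl.get_obs()['eef_pos']; z=o[2]-.016
B=W([o[0],o[1],.05],[(.068,.025,z+.028),(-.068,.025,z+.028),(.068,-.025,z+.028),(-.068,-.025,z+.028),(.08,.025,z+.008),(-.08,.025,z+.008),(.0755,.025,z),(-.0755,.025,z)])
crop(b,265,180,365,250,8,'k3',np.vstack([proj('side',A),proj('side',B)]))"
```

```text
t 19.45 tcp [ 0.5565 -0.0482  0.0639] jaw ang 1.6222 down [ 0.0011 -0.0003 -1.    ] F [-0.0119 -0.4093 -3.7621] open 0.571
```

View pics/k3.png

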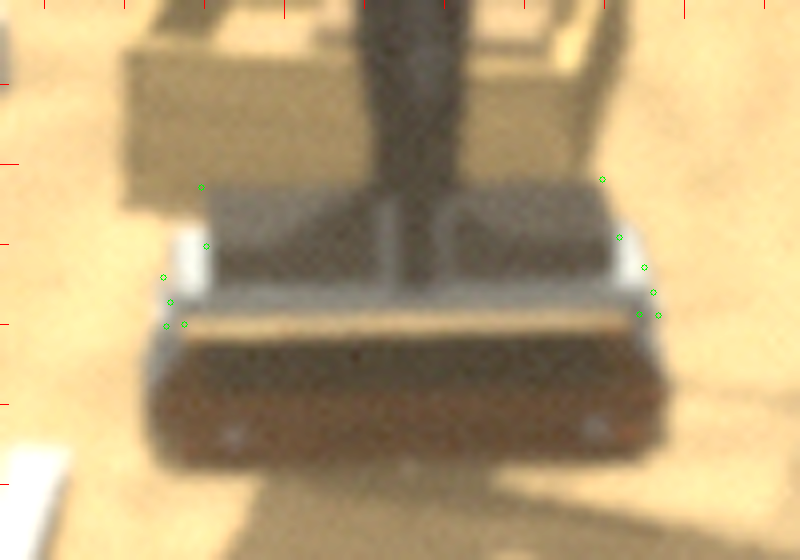

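Call:
step_arm(xyz=[[0,0,-5],[0,0,-9],[0,0,-12],[0,0,-14],[0,0,-16],[0,0,-16]], spin=[0,0,0,0,0,0], fingers=[40,40,40,40,40,40])

```text
time_s: 20.1
eef_pos: [0.5565, -0.0485, 0.0475]
eef_rot: [-0.487, 0.513, -0.487, -0.512]
wrist_force: [1.3, -0.0, 1.3]
opening: 0.568
```

Call:
step_arm(xyz=[[0,0,-2],[0,0,-4],[0,0,-5],[0,0,-5]], spin=[0,0,0,0], fingers=[40,40,40,40])

```text
time_s: 20.5
eef_pos: [0.5555, -0.0481, 0.0414]
eef_rot: [0.487, -0.512, 0.487, 0.513]
wrist_force: [2.6, -1.1, -4.6]
opening: 0.568
```

Call:
step_arm(xyz=[[0,0,-2],[0,0,-4],[0,0,-5],[0,0,-5]], spin=[0,0,0,0], fingers=[40,40,40,40])

```text
time_s: 20.9
eef_pos: [0.5559, -0.048, 0.0385]
eef_rot: [0.487, -0.512, 0.487, 0.513]
wrist_force: [-4.8, 2.5, 12.0]
opening: 0.576
```

```bash
python3 -c "
from h import *
st(); b=snap('side','side13'); crop(b,265,180,365,250,8,'l1')"
```

```text
t 20.9 tcp [ 0.5559 -0.048   0.0385] jaw ang 1.6221 down [-0.0008  0.0003 -1.    ] F [-4.821   2.5127 11.9912] open 0.576
```

View pics/l1.png

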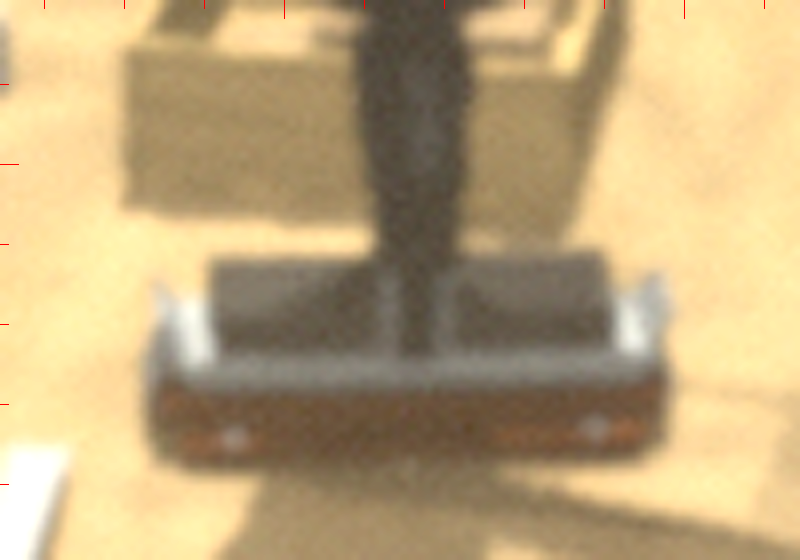

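Call:
step_arm(xyz=[[0,0,-2],[0,0,-2],[0,0,1],[0,0,1],[0,0,1],[0,0,1],[0,0,20],[0,0,55],[0,0,90],[0,0,120]], spin=[0,0,0,0,0,0,0,0,0,0], fingers=[40,40,65,90,90,90,90,90,90,90])

```text
time_s: 21.95
eef_pos: [0.556, -0.0483, 0.1585]
eef_rot: [0.487, -0.513, 0.487, 0.513]
wrist_force: [0.1, 0.1, 0.1]
opening: 0.9
```

Call:
step_arm(xyz=[[0,30,0],[0,75,0],[0,120,0],[0,165,0],[0,200,0],[0,200,0]], spin=[0,0,0,0,0,0], fingers=[90,90,90,90,90,90])

```text
time_s: 22.55
eef_pos: [0.5551, 0.1558, 0.1568]
eef_rot: [0.486, -0.513, 0.486, 0.514]
wrist_force: [-0.6, -0.8, -0.6]
opening: 0.902
```

```bash
python3 -c "
from h import *
st(); b=snap('side','side14'); crop(b,265,180,365,250,8,'m1')
b=snap('top','top14'); crop(b,325,180,375,265,7,'m2'); crop(b,400,170,520,270,6,'m3')"
```

```text
t 22.55 tcp [0.5551 0.1558 0.1568] jaw ang 1.6266 down [-0.0009  0.0012 -1.    ] F [-0.5853 -0.8356 -0.6428] open 0.902
```

View pics/m1.png

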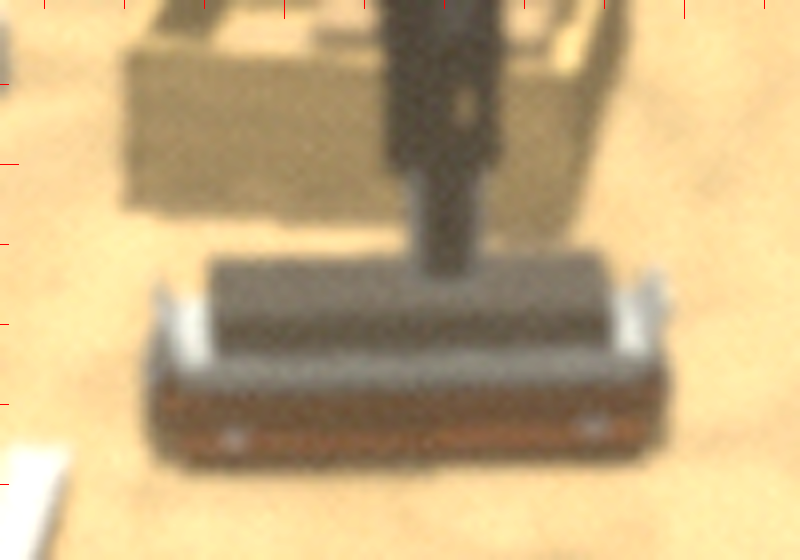

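View pics/m2.png

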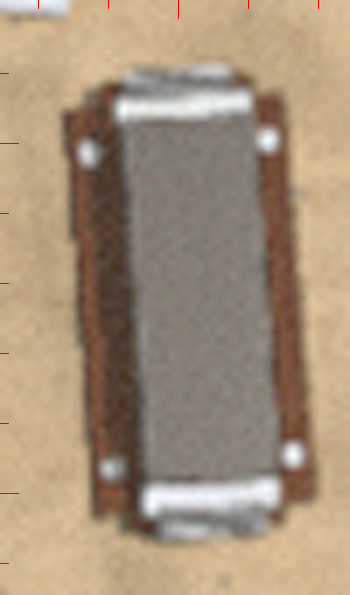

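View pics/m3.png

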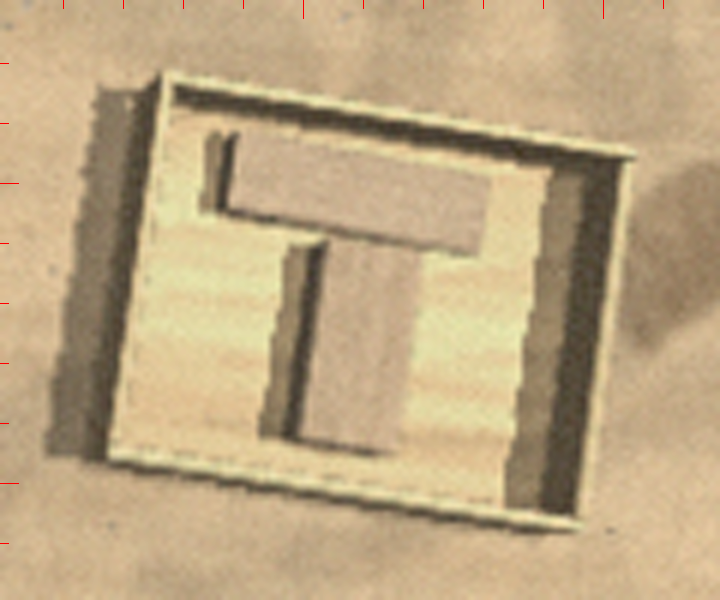

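```bash
python3 - <<'E'
from h import *
q=lambda x0,y0,s,a,b:(x0+a/s-.5,y0+b/s-.5)
t=lambda i,a,b:("top",i,*q(325,180,7,a,b))
m=box(.136,.05,.05)
T=[t(0,122,121),t(1,255,113),t(2,278,473),t(3,144,483)]
p,r,P=fit(m,T,[.55,-.05,.05]); print(p,r.round(1).tolist())
b=cv2.imread("pics/side14.png")
c,s=np.cos(p[2]),np.sin(p[2])
for dz in (0,.010):
    L=np.array([(.068,.025,.05),(-.068,.025,.05),(.068,-.025,.05),(-.068,-.025,.05),(.08,.025,.030),(-.08,.025,.030),(.0755,.025,.022),(-.0755,.025,.022)])
    L[:,2]+=dz
    W=np.c_[p[0]+c*L[:,0]-s*L[:,1],p[1]+s*L[:,0]+c*L[:,1],L[:,2]]
    crop(b,265,180,365,250,8,f"n{int(dz*1000)}",proj("side",W))
E
```

```text
[ 0.5554 -0.0495  0.0437] [[-0.2, -0.4], [0.1, -0.4], [0.2, 0.5], [-0.1, 0.2]]
```

View pics/n0.png

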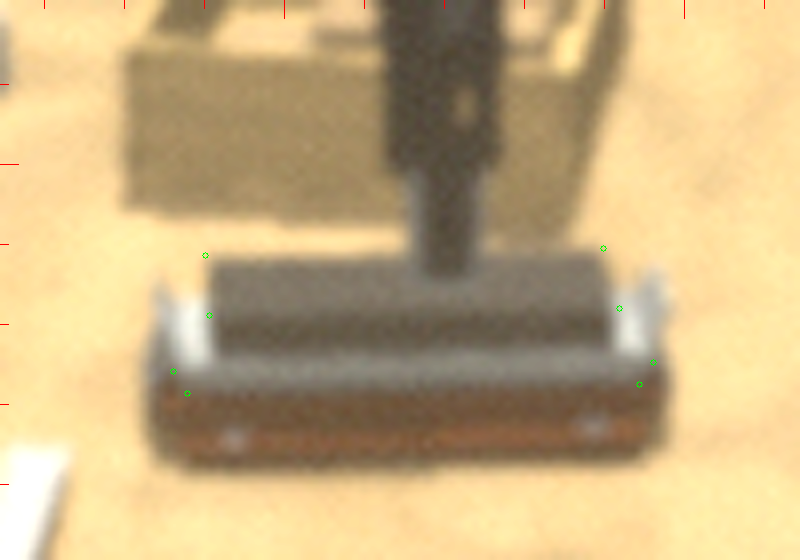

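```bash
python3 -c "
from bench import hand_in; print(hand_in())"
```

```text
the job is handed in; nothing more can be done
None
```

The stone is mounted on the holder with both clips snapped over it, and the offcut is in the scrap box. I handed the job in at about 22.6 s, so there was time left out of the 61 s.

**What I did**
- I dropped the offcut into the scrap box, beside the wedge.
- I lifted the plated stone from the rack and stood it on edge on the free bench. I then tipped it over with the spread fingertips so it landed abrasive side up.
- I gripped it again across its width and pressed it down between the clips. The force rose, then dropped to about -4.6 N as the clips pulled the plate in. It ended at about 12 N on the wrist with the plate on the pad.
- I opened the gripper and backed away.

**Last checks**
- **Position:** in the top view the stone is at (0.5554, -0.0495), against the pad centre at (0.5556, -0.0488). That is an offset under 1 mm, and the yaw differs by about 0.008 rad.
- **Height and level:** in the side view the stone's top matches the home height to about 1 px (2–3 mm), looks level, and did not shift when released. An unsnapped plate would sit about 12 mm higher.
- **Clips:** I could not measure the clip angles directly, so the snap is inferred from the force drop and the height.
- **Offcut:** the top view shows it lying flat inside the box.
- **Other items:** I did not touch the plain stone, chisel or plane, but took no final measurement of where they are.
- **Disagreement:** side-view fits put the holder's yaw at 0.014 rad and its y about 3 mm from the top-view values. They also left larger residuals, so I used the top-view values.

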